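# Hold the shutter of a vial photo stand open at its mark

## Robot

A 6-joint arm with a two-finger parallel gripper is mounted at the origin on the work surface. World frame = base frame: x ahead of the robot, y to its left, z up, the work surface at z = 0. Lengths are in m, angles in rad, forces in N, time in s.
With the tool pointing down it reaches from about 0.3 to 1 m from the base axis. Payload 5.1 kg.
Tool frame: the origin (TCP) lies midway between the tips of the shut fingers; the grasp point (between the pads) lies 19 mm behind it (ctrl.hold_point_z is the z of the grasp point in the tool frame, in m); z points along the fingers, y is the direction in which the jaws open and shut (so a half turn about z gives the same grasp; the last joint's range is limited). The gripper opens to 95 mm and grips with 3 to 60 N. Pads are 20 mm wide; open, the fingers measure 119 mm over their backs; the gripper's body (75 mm by 180 mm) begins 59 mm behind the grasp point.
Start: joints at [-1.211, 0.124, 1.65, -0, 1.367, -0.083], TCP at [0.278, -0.587, 0.215] pointing down, gripper open.
Joint ranges: [-2.61, 2.61], [-1.02, 2.33], [0.03, 2.71], [-1.35, 4.49], [0.32, 2.68], [-2.91, 2.91]. Speed limits (rad/s): [2.57, 2.57, 3.14, 3.14, 3.14, 3.14].

## Interface

Orientations are given as a unit quaternion [w, x, y, z].
In Python, from station import ctrl gives the robot as it stands.
- The arm moves only by the tool jog_arm, never from a script. Its arguments are lists of equal length, an entry for each row: "xyz": the shift along the tool's x, y, z in cm, a list of three; "turn": the turn about the tool's z in units of 6 degrees (1.0 is 6 degrees); "claw": the opening, from 0 (shut) to 1 (fully open). A call has 1 to 10 rows; each row is the pose to reach, as a shift and turn from the pose commanded when the call began, along the tool's axes at that moment; what a row does not reach only later rows make up. A row lasts 1/10 s, in which the tool goes at most 50 mm and 8.59 degrees, less where a joint would pass 70% of its speed; a pose out of reach is approached as far as the arm can. A call with a gripper value outside its range is refused whole. The fingers move at their own pace and stop on an object; "grip_force" is the grip in N (left out, the last holds). Time passes only in rows, so rows that repeat a pose let the fingers close. It gives the time, the measured TCP pose, the force and the opening at its end, in the units of the state.
- ctrl.get_state(): the state, without advancing time (a new reading comes with each control period).
- ctrl.snapshot(name): name is "scene" or "top" or "wrist"; returns a dict with "img" (400x640x3 uint8, red, green, blue), "depth" (400x640 float32, m along the optical axis (not along the pixel's ray), 0 where there is no reading), "fov_y" (degrees; the focal length in pixels is half the picture's height over the tangent of half this angle, whatever the lens; pixels are square), "cx", "cy" (the principal point, pixels), "D" ([k1, k2, p1, p2, k3] as OpenCV has them; the pictures are not rectified), "world_to_cam" (4x4, takes a point from world to camera coordinates). Camera axes: x right, y up, looking along -z (the intrinsics and any distortion apply to the point x, -y, -z); pixel columns grow to the right and rows downward; lengths in m; the calibration is good to about 2 mm. A picture is of the moment at which its call begins.
- ctrl.finish_job(): hands the job in, once; it reports no verdict.
Trained networks look in the newest picture that a camera, given by its name, has taken for a name from the list of things; names that differ only in an ending like _2 or _b are one class to them, and where a whole thing is asked for, a point or a joint stands for the part that bears it (a point fixed in the world has none). Each returns a list of dicts, best first, with "conf" (0 to 1); they miss things now and then, are a little off and sometimes report something else, mostly with a low value. They report only what shows in the picture. A call takes as long as a camera call.
- ctrl.outline_of(camera, name): "region" (400x640 bool, what is visible of it) and "extent" ([centre column, centre row, width, height] in pixels, round what is visible of it).
The state is a dict: "time_s": time; "qpos": joint angles; "qd": joint speeds; "joint_torque": joint torques, N m; "ee_pos": TCP position; "tool_rot": TCP orientation; "contact_force": force on the tool from outside, world axes, zero at the start; "wrist_torque": the same for the moment, N m; "width": finger opening in m.
Only numpy, scipy, OpenCV 4.12 (cv2) and the standard library are available. Lean on these libraries where they do the work, as an engineer would, in place of code of your own. Each camera call takes 0.05 s, during which the arm holds its last target.

## Task

Get the specimen vials ready for their photo: swing the yellow keeper bar over the three vials until it snaps shut in its catch, and let go of it. Then pull the sprung shutter out by its blue handle until the white line on it stands level with the red pointer, and finish while still holding it there, because it springs back when released. Leave the red pointer as it is set, and do not shift or tip the vials, jar, cup or dish.

Things in the scene. Friction and masses are not known exactly. Their poses are not given: they have to be found in the camera images.
- stand: White vial photo stand, 200 x 240 x 36 mm high, fixed to the bench; origin at the centre of its underside. Its -x is the front, the side the shutter comes out of; +y is its left. A row of three capped vials (24 mm across, tops 90 mm above the bench) stands in a low rack at x = +60 mm, y = -45, -5 and +35 mm. The hinge post stands at x = +60, y = +90 mm, the catch post (top 94 mm above the bench) at about x = +53, y = -95 mm. It may stand turned by up to 0.35 rad either way.
- keeper_hinge (a point): Point on the vertical hinge axis of the keeper bar, 122 mm above the bench (the height of keeper_knob); its axes are the stand's axes.
- keeper_knob (a point): Middle of the upright black knob on the keeper bar, where to grasp it: 14 mm across, 36 mm tall, from 104 to 140 mm above the bench (this point at 122 mm), 160 mm from the hinge axis. The bar is yellow, 14 mm wide and 10 mm thick (94 to 104 mm above the bench), and ends 195 mm from the hinge axis. Its axes turn with the bar; the bar runs from the hinge along its -y.
- keeper (a joint): Swing of the keeper bar about its vertical hinge, rad. 0 = shut: the bar lies over the vials along the stand's -y, against its stop, with the knob at x = +60, y = -70 mm of the stand. Positive = open: it swings level towards the stand's front (-x). It stays where it is left. A sprung ball resists with about 4 N at the knob between about 0.11 and 0.05 rad, then snaps it to 0 and keeps it there.
- shutter (a joint): How far the shutter is pulled out towards the stand's -x, m. 0 = home, 0.085 = end of travel. A spring pulls it home with 6 N at 0 and 1.2 N more for every 10 mm.
- shutter_handle (a point): Grasp point on the blue upright handle tab of the shutter: the tab is 10 mm thick along the stand's x (the pull direction), 44 mm wide along y, and stands from 42 to 82 mm above the bench; this point lies on its mid-plane, 66 mm above the bench, 65 mm in front of the stand's centre when home. The dark shutter plate, 4 mm thick, top 42 mm above the bench, lies under it and reaches 20 mm in front of it and 105 mm behind.
- shutter_line (a point): Right-hand (-y) end of the 4 mm white line across the dark shutter plate, on its top; moves with the shutter, 35 mm behind the handle. Axes as the stand's.
- pointer_tip (a point): Tip of the red pointer, a 12 x 16 mm block (top 60 mm above the bench) clamped on the aluminium rail at the right-hand (-y) edge of the shutter; the tip points at the shutter. Axes as the stand's. The white line is level with it when both have the same x in the stand's frame.
- pointer (a joint): Setting of the red pointer, m: equal to the value of joint shutter at which the white line is level with it (0.03 to 0.06).
- jar: Bystander: glass jar with blue lid, 64 mm across, 85 mm tall, to the left of the stand; origin at its underside.
- cup: Bystander: white cup, 68 mm across, 70 mm tall, to the right of the stand; origin at its underside.
- dish: Bystander: white specimen dish, 90 x 140 x 22 mm, beyond the stand; origin at its underside.
- vial0: Capped specimen vial, 24 mm across, 54 mm tall, standing in the right-hand cell of the rack; origin at its underside.
- vial1: Capped specimen vial, 24 mm across, 54 mm tall, standing in the middle cell of the rack; origin at its underside.
- vial2: Capped specimen vial, 24 mm across, 54 mm tall, standing in the left-hand cell of the rack; origin at its underside.

How it is judged:
By the outcome, as a careful person would: the job done as asked, in the order asked, and still so for the second after the job is handed in, while the arm keeps its last pose, push and grip.
It also fails if it takes over 51 s, if anything falls off the work surface, if the arm or the gripper's body presses on something with over 40 N, if the wrist force passes 120 N, or if a joint passes its speed limit or range.

## Working session

There is one attempt and no reset: what is moved stays moved. The work goes in short steps, Python scripts to look and compute and a tool call to move; the robot and the scene stay as the last step left them, time stands still between calls to the robot, and variables do not carry over. Pictures are saved under pics/ and viewed, and the job is handed in when it is done.

Besides the shell and the picture viewer there is one more tool, called after "Request:" as name(argument=value, ...) on one line, values as JSON. jog_arm: Moves the arm, as the interface text tells. Its arguments: {"type":"object","properties":{"xyz":{"type":"array"},"turn":{"type":"array"},"claw":{"type":"array"},"grip_force":{"type":"number"}},"required":["xyz","turn","claw"]}

```bash
mkdir -p pics
cat > h.py <<'E'
import numpy as np, cv2
from station import ctrl
def K(s):
    f=200/np.tan(np.radians(s["fov_y"])/2); return np.array([[f,0,s["cx"]],[0,f,s["cy"]],[0,0,1]])
def snap(c,fn=None):
    s=ctrl.snapshot(c)
    if fn: cv2.imwrite("pics/"+fn,s["img"][:,:,::-1])
    return s
def ray(s,uv):
    p=cv2.undistortPoints(np.array(uv,float).reshape(-1,1,2),K(s),np.array(s["D"],float)).reshape(-1,2)
    T=np.linalg.inv(s["world_to_cam"]); d=np.c_[p[:,0],-p[:,1],-np.ones(len(p))]
    return T[:3,3], d@T[:3,:3].T
def atz(s,uv,z):
    o,d=ray(s,uv); return o+d*((z-o[2])/d[:,2])[:,None]
def atd(s,uv):
    o,d=ray(s,uv); u=np.round(np.array(uv)).astype(int).reshape(-1,2)
    return o+d*s["depth"][u[:,1],u[:,0]][:,None]
def proj(s,P):
    P=np.array(P,float).reshape(-1,3); c=P@s["world_to_cam"][:3,:3].T+s["world_to_cam"][:3,3]
    c=c*[1,-1,-1]; return cv2.projectPoints(c.reshape(-1,1,3),np.zeros(3),np.zeros(3),K(s),np.array(s["D"],float))[0].reshape(-1,2)
E
python3 - <<'E'
from h import *
print(ctrl.get_state())
for c in ["scene","top"]:
    s=snap(c,c+"0.png"); print(c,s["fov_y"],s["D"],np.linalg.inv(s["world_to_cam"])[:3,3])
    np.savez(c+"0.npz",**{k:np.array(v) for k,v in s.items()})
    for n in ["stand","keeper_knob","keeper","shutter","shutter_handle","shutter_line","pointer_tip","pointer","keeper_hinge","vial0","jar","cup","dish"]:
        try:
            r=ctrl.outline_of(c,n)
            for q in r[:3]: 
                print(n,round(q["conf"],2),np.round(q["extent"],1), np.median(atd(s,np.argwhere(q["region"])[:,::-1]),axis=0).round(3))
        except Exception as e: print(n,e)
E
```

```text
{'time_s': 0.0, 'qpos': array([-1.21061968e+00,  1.24468718e-01,  1.65163573e+00, -5.43739107e-06,
        1.36747118e+00, -8.26136950e-02]), 'qd': array([ 1.03491367e-05, -1.22785251e-03,  1.08972648e-03, -1.18185094e-03,
        8.48963176e-05,  1.51055017e-03]), 'joint_torque': array([-5.48328389e-04, -4.17602456e+01, -3.59928632e+01,  7.72958016e-02,
        4.92816232e-02, -1.77031675e-04]), 'ee_pos': array([ 0.27824574, -0.58674896,  0.2134332 ]), 'tool_rot': array([-9.81586709e-04,  9.75591431e-01,  2.19591386e-01, -1.39795420e-04]), 'contact_force': array([-0.47702899,  0.8576434 ,  0.49961469]), 'wrist_torque': array([-0.02009369,  0.02361618,  0.01612403]), 'width': 0.09490749804511371}
scene 55.432359118189716 [0.03021993 0.         0.         0.         0.        ] [0.99647395 0.54051001 0.62355902]
stand 0.71 [331.1 219.4 136.5 112.5] [0.591 0.056 0.036]
keeper_knob 0.84 [355.2 193.4  37.9  60.1] [0.545 0.063 0.103]
keeper 0.45 [263.8 258.4  65.   69. ] [0.771 0.024 0.003]
shutter 0.62 [345.  200.2  49.7  43.2] [0.535 0.003 0.041]
shutter_handle 0.71 [344.  200.1  52.   
[... 1132 characters left out ...]
.4   8.4] [0.621 0.057 0.09 ]
keeper_knob 0.92 [323.  254.8  48.3  65.8] [0.53  0.053 0.105]
keeper 0.64 [321.1 252.6  54.8  71.2] [0.538 0.059 0.105]
shutter 0.68 [340.  248.6  47.   50.5] [0.551 0.007 0.043]
shutter_handle 0.96 [342.5 249.4  46.3  53.9] [0.549 0.008 0.043]
shutter_line 0.95 [340.7 249.2  50.8  49.5] [0.552 0.006 0.043]
pointer_tip 0.42 [367.2 262.6   7.4   7.7] [ 0.508 -0.052  0.061]
keeper_hinge 0.75 [338.6 239.1 106.7  96.5] [0.563 0.015 0.04 ]
vial0 0.64 [354.9 212.8   8.9   9.5] [ 0.633 -0.019  0.09 ]
vial0 0.62 [323.2 217.8   9.   10.7] [0.62  0.057 0.09 ]
cup 0.95 [442.7 243.8  33.4  26.7] [ 0.55  -0.256  0.037]
dish 0.87 [333.4 165.2  55.9  40.7] [0.77  0.023 0.004]
```

Run:
```python
import cv2
a=cv2.imread("pics/top0.png")[130:310,230:490]; cv2.imwrite("pics/top0c.png",cv2.resize(a,None,fx=3,fy=3,interpolation=cv2.INTER_CUBIC))
a=cv2.imread("pics/scene0.png")[130:310,230:440]; cv2.imwrite("pics/sc0c.png",cv2.resize(a,None,fx=3,fy=3,interpolation=cv2.INTER_CUBIC))
```

```text
(no output)
```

View pics/top0c.png

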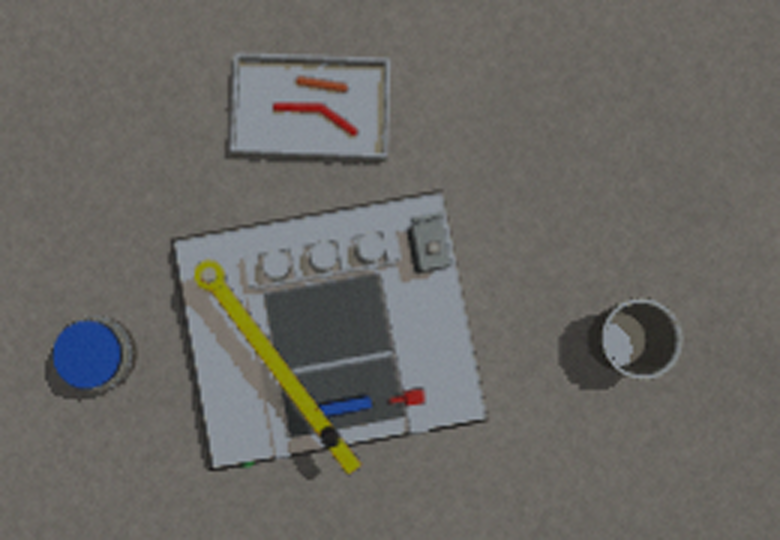

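View pics/sc0c.png

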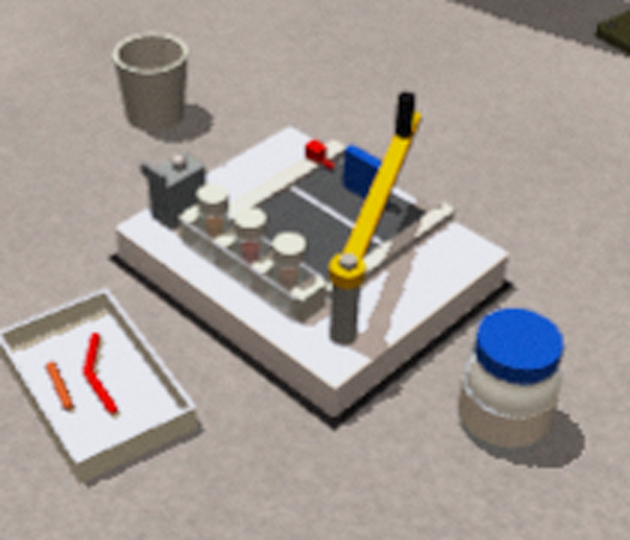

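```bash
cat > fit.py <<'E'
from h import *
s=dict(np.load("top0.npz"))
def px(u,v): return [230+(u+.5)/3-.5,130+(v+.5)/3-.5]
C=atz(s,[px(174,240),px(441,192),px(487,420),px(211,468)],.036)[:,:2]
Cs=np.array([[.1,.12],[.1,-.12],[-.1,-.12],[-.1,.12]])
def fit(A,B):
    a=A-A.mean(0);b=B-B.mean(0);th=np.arctan2((a[:,0]*b[:,1]-a[:,1]*b[:,0]).sum(),(a*b).sum())
    R=np.array([[np.cos(th),-np.sin(th)],[np.sin(th),np.cos(th)]]);t=B.mean(0)-R@A.mean(0);return th,R,t,(A@R.T+t-B)
E
python3 - <<'E'
from fit import *
th,R,t,r=fit(Cs,C); print("corners",th,t,r.round(4))
inv=lambda P:(P[:,:2]-t)@R
hin=atz(s,[px(208,274)],.106); print("hinge",inv(hin))
print("knob",k:=atz(s,[px(330,436)],.14),inv(k))
print("barend",inv(atz(s,[px(349,466)],.104)))
print("vials",inv(atz(s,[px(276,263),px(322,256),px(370,247)],.09)))
print("line R end",inv(atz(s,[px(393,353)],.042)))
print("tip z.05,.06",inv(atz(s,[px(388,402)],.05)),inv(atz(s,[px(388,402)],.06)))
print("handle R top",inv(atz(s,[px(371,402)],.082)))
for n in ["keeper_hinge","pointer_tip","shutter_line"]:pass
W=ctrl.snapshot("wrist");cv2.imwrite("pics/w0.png",W["img"][:,:,::-1])
Pc=np.linalg.inv(W["world_to_cam"]);print(Pc.round(3),W["fov_y"])
E
```

```text
corners 0.1446560942191382 [0.56732587 0.01501702] [[ 0.      0.001 ]
 [-0.0002 -0.0012]
 [ 0.0004  0.0005]
 [-0.0002 -0.0003]]
hinge [[0.0604024 0.0907056]]
knob [[0.48465685 0.0206955  0.14      ]] [[-0.08098703  0.01753608]]
barend [[-0.11016167  0.00590873]]
vials [[ 0.06066449  0.03478563]
 [ 0.05972743 -0.00355275]
 [ 0.06012019 -0.04381399]]
line R end [[-0.02991748 -0.05091783]]
tip z.05,.06 [[-0.0696072 -0.0383718]] [[-0.06890053 -0.03755064]]
handle R top [[-0.06492964 -0.02202573]]
[[ 0.429  0.864  0.264  0.353]
 [-0.903  0.41   0.126 -0.551]
 [ 0.001 -0.293  0.956  0.386]
 [ 0.     0.     0.     1.   ]] 65.14442082858979
```

View pics/w0.png

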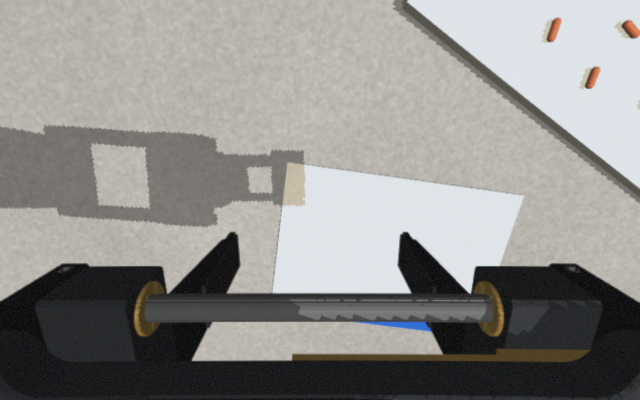

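```bash
cat >> h.py <<'E'
TH=0.1447; T0=np.array([0.5673,0.0150]); RS=np.array([[np.cos(TH),-np.sin(TH)],[np.sin(TH),np.cos(TH)]])
def W(p): return RS@np.array(p)+T0
def yaw():
    w,x,y,z=ctrl.get_state()["tool_rot"]; return np.arctan2(2*(x*y+w*z),1-2*(y*y+z*z))
def shift(tgt,psi,cmd=None,verbose=True):
    st=ctrl.get_state(); p=st["ee_pos"] if cmd is None else np.array(cmd[:3]); a=yaw() if cmd is None else cmd[3]
    d=np.array(tgt)-p; X=np.array([np.cos(a),np.sin(a),0]);Y=np.array([np.sin(a),-np.cos(a),0])
    r=np.array([d@X,d@Y,-d[2]])*100; t=-np.degrees((psi-a+np.pi/2)%np.pi-np.pi/2)/6
    if verbose: print("t",round(st["time_s"],2),"ee",p.round(4),"yaw",round(a,4),"shift cm",r.round(2),"turn",round(t,2))
    return r,t
E
python3 -c "
from h import *
shift([.4847,.0207,.22],.619)"
```

```text
t 1.45 ee [ 0.2785 -0.5873  0.2146] yaw 0.4428 shift cm [ 44.69 -46.1   -0.54] turn -1.68
```

Request:
jog_arm(xyz=[[3,-3,-0.5],[6.5,-6.7,-0.5],[10,-10.3,-0.5],[13.5,-13.9,-0.5],[17,-17.5,-0.5],[20.5,-21.1,-0.5],[24,-24.7,-0.5],[27.5,-28.3,-0.5],[31,-31.9,-0.5],[34.5,-35.5,-0.5]], turn=[0,-0.2,-0.4,-0.6,-0.8,-1,-1.2,-1.4,-1.6,-1.7], claw=[0.6,0.6,0.6,0.6,0.6,0.6,0.6,0.6,0.6,0.6])

```text
time_s: 2.45
ee_pos: [0.4375, -0.1193, 0.2201]
tool_rot: [0.0, 0.952, 0.306, 0.001]
contact_force: [0.8, -0.4, -0.2]
width: 0.0573
```

```bash
python3 -c "
from h import *
shift([.4847,.0207,.22],.619)"
```

```text
t 2.45 ee [ 0.4375 -0.1193  0.2201] yaw 0.6211 shift cm [ 1.198e+01 -8.640e+00  1.000e-02] turn 0.02
```

Request:
jog_arm(xyz=[[3.5,-2.5,0],[7,-5,0],[10,-7.2,0],[12,-8.6,0],[12,-8.6,0],[12,-8.6,0]], turn=[0,0,0,0,0,0], claw=[0.6,0.6,0.6,0.6,0.6,0.6])

```text
time_s: 3.05
ee_pos: [0.4847, 0.0186, 0.2196]
tool_rot: [0.0, 0.952, 0.306, -0.0]
contact_force: [-0.7, -0.5, 0.2]
width: 0.0567
```

```bash
python3 -c "
from h import *
s=snap('wrist','w1.png')
print(proj(s,[[.4847,.0207,.14],[.4847,.0207,.104],[*W([.06,.09]),.104]]))
for q in ctrl.outline_of('wrist','keeper_knob')[:2]: print(q['conf'],q['extent'])
shift([.4847,.0207,.108],.619)"
```

```text
[[316.93404594 205.34006478]
 [317.09167467 193.64068527]
 [317.43235985   2.68972431]]
0.58 [319.4, 114.6, 28.6, 229.2]
t 3.15 ee [0.4846 0.0178 0.2197] yaw 0.6198 shift cm [ 0.18 -0.24 11.17] turn 0.01
```

View pics/w1.png

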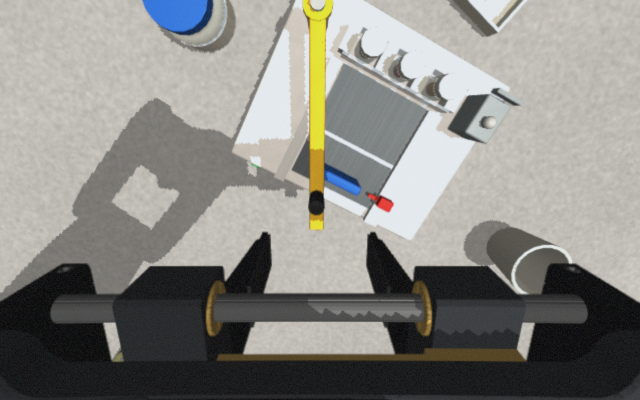

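Request:
jog_arm(xyz=[[0.2,-0.2,4],[0.2,-0.2,7],[0.2,-0.2,9.5],[0.2,-0.2,11.1],[0.2,-0.2,11.1],[0.2,-0.2,11.1],[0.2,-0.2,11.1],[0.2,-0.2,11.1],[0.2,-0.2,11.1],[0.2,-0.2,11.1]], turn=[0,0,0,0,0,0,0,0,0,0], claw=[0.6,0.6,0.6,0.6,0.5,0,0,0,0,0], grip_force=15)

```text
time_s: 4.15
ee_pos: [0.4857, 0.0213, 0.1093]
tool_rot: [0.0, 0.952, 0.305, 0.0]
contact_force: [-0.5, 1.7, 0.7]
width: 0.0141
```

Run:
```python
from h import *
st=ctrl.get_state(); print(st['contact_force'],st['width'])
shift([.4847,.0207,.108],.619)
H=np.array([.06,.09]); p=RS.T@(st['ee_pos'][:2]-T0); d=p-H; q=np.arctan2(-d[0],-d[1]); print("q",q,np.hypot(*d))
cmd=[*st['ee_pos'],yaw()]
for k,qq in enumerate(np.linspace(q,0,21)[1:]):
    w=W(H+.16*np.array([-np.sin(qq),-np.cos(qq)])); r,t=shift([*w,st['ee_pos'][2]],TH-np.pi/2+0-qq,cmd,False)
    # unwrapped turn
    print(round(qq,3),r.round(2),round(t,2), round(-np.degrees(q-qq)/6,2))
```

```text
[-0.54824006  1.70731222  0.66929828] 0.014123649696063955
t 4.15 ee [0.4857 0.0213 0.1093] yaw 0.6208 shift cm [-0.12 -0.    0.13] turn 0.02
q 1.0956066068176211 0.15729533666851925
1.041 [-0.25  0.88 -0.  ] -0.51 -0.52
0.986 [-0.18  1.75 -0.  ] -1.04 -1.05
0.931 [-0.06  2.62 -0.  ] -1.56 -1.57
0.876 [ 0.11  3.48 -0.  ] -2.08 -2.09
0.822 [ 0.32  4.33 -0.  ] -2.61 -2.62
0.767 [ 0.58  5.17 -0.  ] -3.13 -3.14
0.712 [ 0.89  5.99 -0.  ] -3.65 -3.66
0.657 [ 1.24  6.79 -0.  ] -4.18 -4.18
0.603 [ 1.63  7.57 -0.  ] -4.7 -4.71
0.548 [ 2.06  8.33 -0.  ] -5.22 -5.23
0.493 [ 2.54  9.07 -0.  ] -5.75 -5.75
0.438 [ 3.05  9.78 -0.  ] -6.27 -6.28
0.383 [ 3.61 10.46 -0.  ] -6.79 -6.8
0.329 [ 4.2  11.11 -0.  ] -7.31 -7.32
0.274 [ 4.82 11.72 -0.  ] -7.84 -7.85
0.219 [ 5.48 12.3  -0.  ] -8.36 -8.37
0.164 [ 6.17 12.84 -0.  ] -8.88 -8.89
0.11 [ 6.89 13.35 -0.  ] -9.41 -9.42
0.055 [ 7.63 13.81 -0.  ] -9.93 -9.94
0.0 [ 8.4  14.23 -0.  ] -10.45 -10.46
```

Request:
jog_arm(xyz=[[-0.1,0.88,0],[-0.1,1.75,0],[0,2.62,0],[0.15,3.48,0],[0.35,4.33,0],[0.6,5.17,0],[0.9,6.0,0],[1.25,6.8,0],[1.65,7.57,0],[2.1,8.33,0]], turn=[-0.5,-1.05,-1.55,-2.1,-2.6,-3.15,-3.65,-4.2,-4.7,-5.2], claw=[0,0,0,0,0,0,0,0,0,0])

```text
time_s: 5.15
ee_pos: [0.5522, -0.0323, 0.1093]
tool_rot: [-0.001, 0.834, 0.551, 0.002]
contact_force: [2.1, 7.5, 1.2]
width: 0.0135
```

Run:
```python
from h import *
st=ctrl.get_state(); print(st['contact_force'],st['width'])
H=np.array([.06,.09]); p=RS.T@(st['ee_pos'][:2]-T0); d=p-H; q=np.arctan2(-d[0],-d[1]); print("q",q,np.hypot(*d))
s=snap('top','top1.png')
cv2.imwrite("pics/top1c.png",cv2.resize(s["img"][130:310,230:490,::-1],None,fx=3,fy=3,interpolation=cv2.INTER_CUBIC))
st=ctrl.get_state()
cmd=[*st['ee_pos'],yaw()]
for qq in [.5,.45,.4,.35,.3,.25,.2,.15,.11,.08,.05,.02,0,-.01]:
    w=W(H+.16*np.array([-np.sin(qq),-np.cos(qq)])); r,t=shift([*w,.1093],TH-np.pi/2+0-qq,cmd,False)
    print(qq,r.round(2),round(t,2))
```

```text
[2.13224619 7.50853178 1.18560465] 0.013527677439314687
q 0.545715197007141 0.15752401715193273
0.5 [-0.23  0.63  0.  ] -0.45
0.45 [-0.17  1.43  0.  ] -0.92
0.4 [-0.08  2.22  0.  ] -1.4
0.35 [0.06 3.01 0.  ] -1.88
0.3 [0.24 3.79 0.  ] -2.36
0.25 [0.45 4.56 0.  ] -2.83
0.2 [0.7  5.32 0.  ] -3.31
0.15 [1.   6.06 0.  ] -3.79
0.11 [1.25 6.65 0.  ] -4.17
0.08 [1.46 7.08 0.  ] -4.46
0.05 [1.69 7.51 0.  ] -4.74
0.02 [1.92 7.92 0.  ] -5.03
0 [2.08 8.2  0.  ] -5.22
-0.01 [2.17 8.34 0.  ] -5.32
```

View pics/top1c.png

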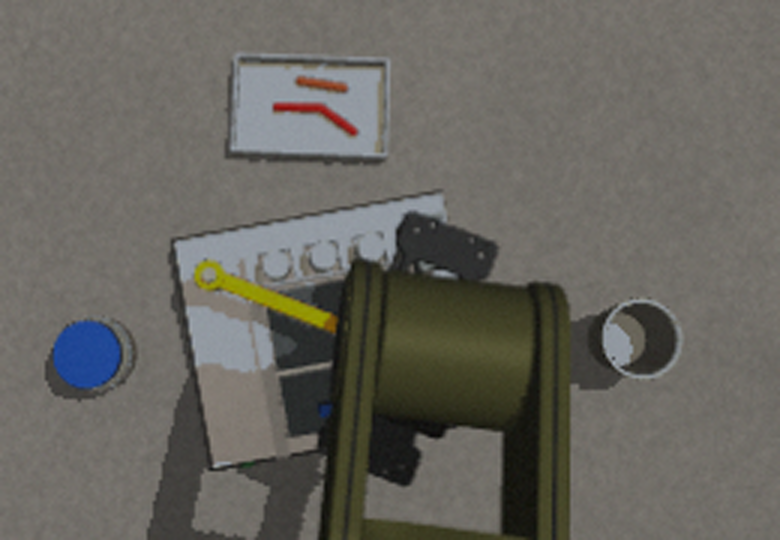

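Request:
jog_arm(xyz=[[0.2,0.63,0],[0.2,1.43,0],[0.25,2.22,0],[0.4,3.0,0],[0.55,3.8,0],[0.75,4.55,0],[1.0,5.3,0],[1.3,6.05,0],[1.55,6.65,0],[1.75,7.1,0]], turn=[-0.45,-0.9,-1.4,-1.9,-2.35,-2.85,-3.3,-3.8,-4.2,-4.45], claw=[0,0,0,0,0,0,0,0,0,0])

```text
time_s: 6.2
ee_pos: [0.6209, -0.0447, 0.109]
tool_rot: [-0.004, 0.685, 0.729, -0.002]
contact_force: [-18.8, 4.3, 13.7]
width: 0.0138
```

Run:
```python
from h import *
st=ctrl.get_state(); print(st['contact_force'],st['width'])
H=np.array([.06,.09]); p=RS.T@(st['ee_pos'][:2]-T0); d=p-H; q=np.arctan2(-d[0],-d[1]); print("q",q,np.hypot(*d))
cmd=[*st['ee_pos'],yaw()]
for qq in [.05,.02,0,-.01,-.02]:
    w=W(H+.157*np.array([-np.sin(qq),-np.cos(qq)])); r,t=shift([*w,.1093],TH-np.pi/2+0-qq,cmd,False)
    print(qq,r.round(2),round(t,2))
```

```text
[-18.76379844   4.32938861  13.72377185] 0.013752708588802908
q 0.09889358230413313 0.15758571250449913
0.05 [ 0.06  0.77 -0.03] -0.31
0.02 [ 0.09  1.24 -0.03] -0.6
0 [ 0.11  1.55 -0.03] -0.79
-0.01 [ 0.12  1.71 -0.03] -0.88
-0.02 [ 0.14  1.86 -0.03] -0.98
```

Run:
```python
from h import *
s=snap('scene'); print(ctrl.get_state()['contact_force'],ctrl.get_state()['wrist_torque'],ctrl.get_state()['ee_pos'])
cv2.imwrite("pics/sc2c.png",cv2.resize(s["img"][60:310,200:460,::-1],None,fx=2.4,fy=2.4,interpolation=cv2.INTER_CUBIC))
s=snap('wrist','w2.png')
```

```text
[-10.71458786   4.31433643   8.08066054] [ 0.74653152  1.724935   -0.06204493] [ 0.62078325 -0.04470732  0.10903204]
```

View pics/sc2c.png

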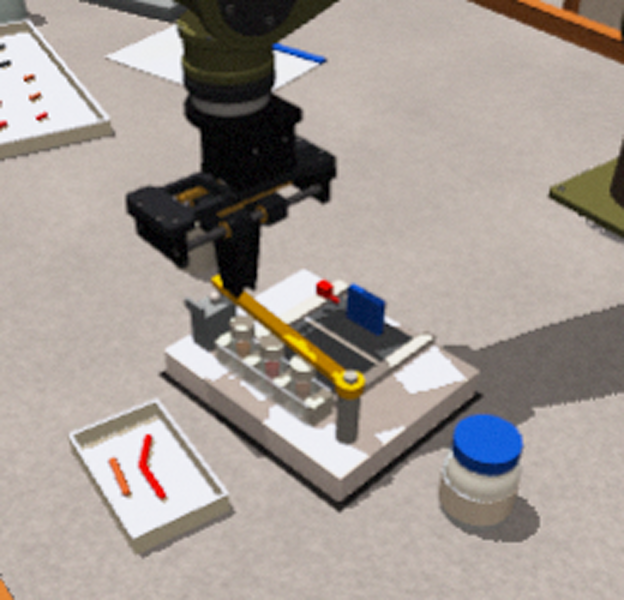

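View pics/w2.png

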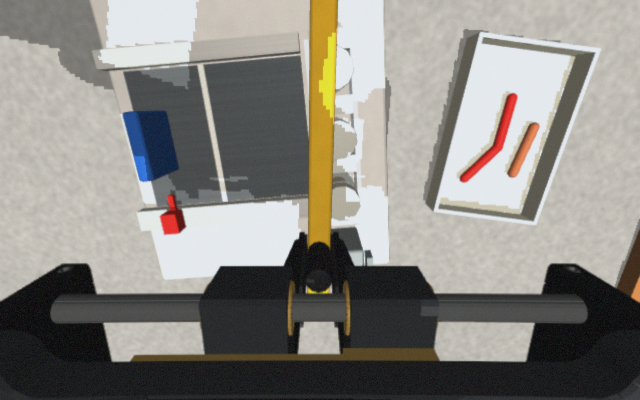

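Request:
jog_arm(xyz=[[0.05,0.4,0],[0.06,0.8,0],[0.1,1.2,0],[0.1,1.5,0],[0.1,1.5,0]], turn=[-0.15,-0.3,-0.6,-0.8,-0.8], claw=[0,0,0,0,0])

```text
time_s: 6.8
ee_pos: [0.6293, -0.0429, 0.1083]
tool_rot: [-0.01, 0.654, 0.756, -0.007]
contact_force: [-30.5, 3.7, 20.1]
width: 0.0306
```

Run:
```python
from h import *
st=ctrl.get_state(); print(st['contact_force'],st['width'])
H=np.array([.06,.09]); p=RS.T@(st['ee_pos'][:2]-T0); d=p-H; q=np.arctan2(-d[0],-d[1]); print("q",q,np.hypot(*d))
s=snap('wrist','w3.png');print(ctrl.get_state()['contact_force'])
s=snap('scene')
cv2.imwrite("pics/sc3c.png",cv2.resize(s["img"][130:310,230:440,::-1],None,fx=3,fy=3,interpolation=cv2.INTER_CUBIC))
```

```text
[-30.46192056   3.74020845  20.06872868] 0.030639068973991507
q 0.044888257102346694 0.15641812591078333
[-30.85883592   3.95004026  19.89230957]
```

View pics/w3.png

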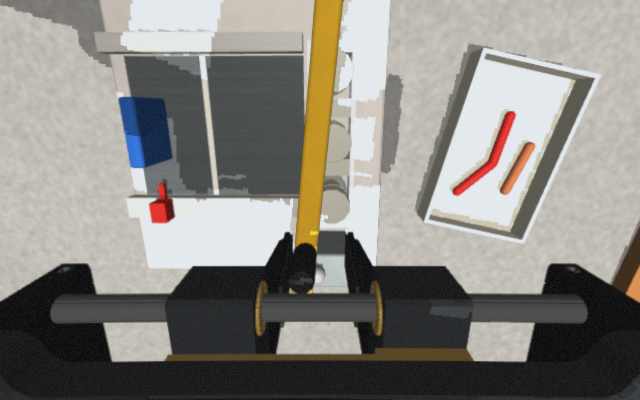

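View pics/sc3c.png

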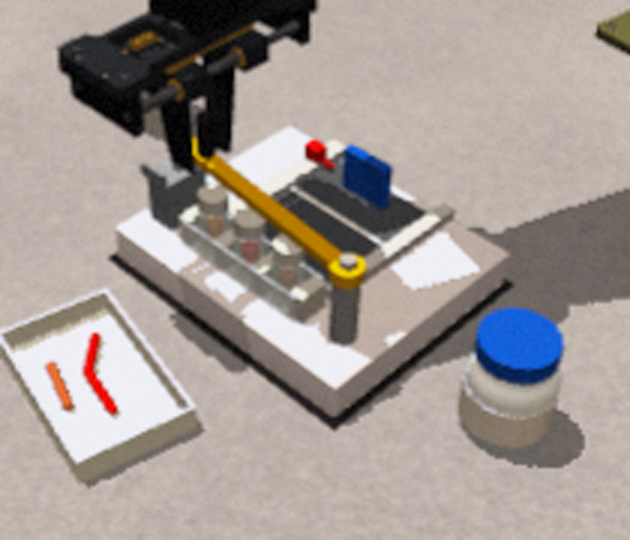

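Request:
jog_arm(xyz=[[0,-0.7,0],[0,-0.9,0],[0,-0.9,0],[0,-0.9,-1.5],[0,-0.9,-3.5],[0,-0.9,-5.5],[0,-0.9,-5.5]], turn=[0,0,0,0,0,0,0], claw=[0.3,0.4,0.45,0.45,0.45,0.45,0.45])

```text
time_s: 7.6
ee_pos: [0.632, -0.046, 0.1688]
tool_rot: [0.004, 0.654, 0.756, 0.002]
contact_force: [0.6, 0.8, 0.4]
width: 0.0431
```

Run:
```python
from h import *
st=ctrl.get_state(); print(st['contact_force'],st['width'])
s=snap('wrist','w4.png')
p=[(331,234),(345,236)]
s2=snap('top','top4.png')
cv2.imwrite("pics/top4c.png",cv2.resize(s2["img"][130:310,230:490,::-1],None,fx=3,fy=3,interpolation=cv2.INTER_CUBIC))
z=dict(np.load("top0.npz")); 
u=np.array([[x,y] for y in range(200,222) for x in range(364,384)]); P=atd(z,u); Q=(P[:,:2]-T0)@RS
for (x,y),q,pp in zip(u,Q,P):
    if pp[2]>.08 and y%2==0 and x%2==0: print(x,y,(q*1000).round(0),round(pp[2]*1000))
shift([*W([.041-.03,-.067]),.155],TH+np.pi/2)
```

```text
[0.55233586 0.77558874 0.37260822] 0.043091709785575805
378 200 [-2. 40.] 1008
382 200 [-2. 40.] 1008
368 202 [ 78. -84.] 95
370 202 [ 77. -89.] 95
372 202 [ 76. -94.] 96
374 202 [ 75. -99.] 95
376 202 [  75. -104.] 90
368 204 [ 74. -85.] 80
370 204 [ 73. -90.] 81
372 204 [ 72. -95.] 83
374 204 [  71. -100.] 84
376 204 [  70. -105.] 83
368 206 [ 69. -84.] 84
370 206 [ 68. -89.] 83
372 206 [ 67. -94.] 82
374 206 [ 66. -99.] 81
376 206 [  65. -103.] 84
368 208 [ 64. -83.] 81
370 208 [ 63. -88.] 83
372 208 [ 62. -93.] 83
374 208 [ 61. -98.] 84
376 208 [  60. -102.] 85
378 208 [  60. -108.] 82
368 210 [ 59. -82.] 82
370 210 [ 58. -87.] 84
372 210 [ 57. -92.] 84
374 210 [ 56. -96.] 90
376 210 [  56. -102.] 82
378 210 [  55. -107.] 83
370 212 [ 53. -86.] 81
372 212 [ 52. -90.] 89
374 212 [ 51. -95.] 92
376 212 [ 50. -99.] 91
378 212 [  50. -106.] 82
370 214 [ 48. -85.] 84
372 214 [ 47. -90.] 83
374 214 [ 46. -94.] 93
376 214 [  46. -100.] 81
378 214 [  45. -105.] 80
370 216 [ 43. -84.] 84
372 216 [ 43. -89.] 82
374 216 [ 42. -94.] 83
376 216 [ 41. -98.] 86
378 216 [  40. -103.] 85
370 218 [ 38. -83.] 83
372 218 [ 38. -88.] 82
374 218 [ 37. -93.] 85
376 218 [ 36. -98.] 82
378 218 [  35. -103.] 84
t 7.7 ee [ 0.6298 -0.0456  0.1647] yaw 1.7151 shift cm [ 0.2  -4.21  0.97] turn -0.0
```

View pics/w4.png

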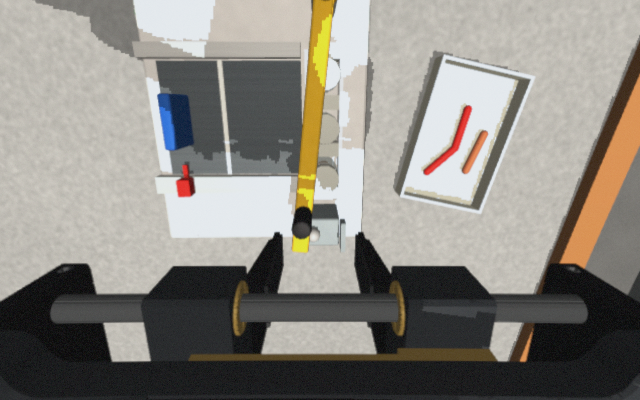

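Run:
```python
from h import *
s=snap('wrist')
P=atz(s,[(302,216)],.14)[:,:2]; Q=(P-T0)@RS; print(Q, "q",np.arctan2(.06-Q[:,0],.09-Q[:,1]), np.hypot(*(Q[0]-[.06,.09])))
i=s["img"][130:260,240:400,::-1]; cv2.imwrite("pics/w5c.png",cv2.resize(i,None,fx=5,fy=4.6,interpolation=cv2.INTER_CUBIC))
for v in (.09,): print(proj(s,[[*W([.06,y]),.09] for y in(-.045,-.005,.035)]))
u=np.array([[x,y] for y in range(200,252,4) for x in range(308,346,4)]);P=atd(s,u);Q=(P[:,:2]-T0)@RS
for (x,y),q,pp in zip(u,Q,P): print((x,y),(q*1000).round(),(pp[2]*1000).round(),end=';')
```

```text
[[ 0.04173115 -0.05684033]] q [0.12377701] 0.14797240803281977
[[327.48455094 180.97028458]
 [327.94302042 130.2474241 ]
 [328.45996164  74.09671626]]
(np.int64(308), np.int64(200)) [ 45. -56.] 106.0;(np.int64(312), np.int64(200)) [ 48. -56.] 106.0;(np.int64(316), np.int64(200)) [ 51. -57.] 104.0;(np.int64(320), np.int64(200)) [ 54. -70.] 61.0;(np.int64(324), np.int64(200)) [ 58. -70.] 61.0;(np.int64(328), np.int64(200)) [ 61. -70.] 62.0;(np.int64(332), np.int64(200)) [ 65. -70.] 61.0;(np.int64(336), np.int64(200)) [ 69. -70.] 62.0;(np.int64(340), np.int64(200)) [ 73. -70.] 60.0;(np.int64(344), np.int64(200)) [ 78. -78.] 36.0;(np.int64(308), np.int64(204)) [ 45. -59.] 106.0;(np.int64(312), np.int64(204)) [ 48. -60.] 105.0;(np.int64(316), np.int64(204)) [ 51. -60.] 105.0;(np.int64(320), np.int64(204)) [ 54. -82.] 37.0;(np.int64(324), np.int64(204)) [ 58. -81.] 37.0;(np.int64(328), np.int64(204)) [ 62. -82.] 36.0;(np.int64(332), np.int64(204)) [ 66. -82.] 37.0;(np.int64(336), np.int64(204)) [ 70. -81.] 39.0;(np.int64(340), np.int64(204)) [ 74. -81.] 38.0;(np.int64(344), np.int64(204)) 
[... 4657 characters left out ...]
.0;(np.int64(332), np.int64(244)) [  65. -104.] 83.0;(np.int64(336), np.int64(244)) [  68. -104.] 83.0;(np.int64(340), np.int64(244)) [  72. -104.] 83.0;(np.int64(344), np.int64(244)) [ 74. -98.] 96.0;(np.int64(308), np.int64(248)) [ 44. -97.] 106.0;(np.int64(312), np.int64(248)) [  47. -108.] 83.0;(np.int64(316), np.int64(248)) [  51. -107.] 84.0;(np.int64(320), np.int64(248)) [  54. -108.] 83.0;(np.int64(324), np.int64(248)) [  58. -108.] 83.0;(np.int64(328), np.int64(248)) [  61. -108.] 83.0;(np.int64(332), np.int64(248)) [  65. -108.] 83.0;(np.int64(336), np.int64(248)) [  68. -108.] 82.0;(np.int64(340), np.int64(248)) [  78. -148.] -0.0;(np.int64(344), np.int64(248)) [  74. -102.] 95.0;
```

View pics/w5c.png

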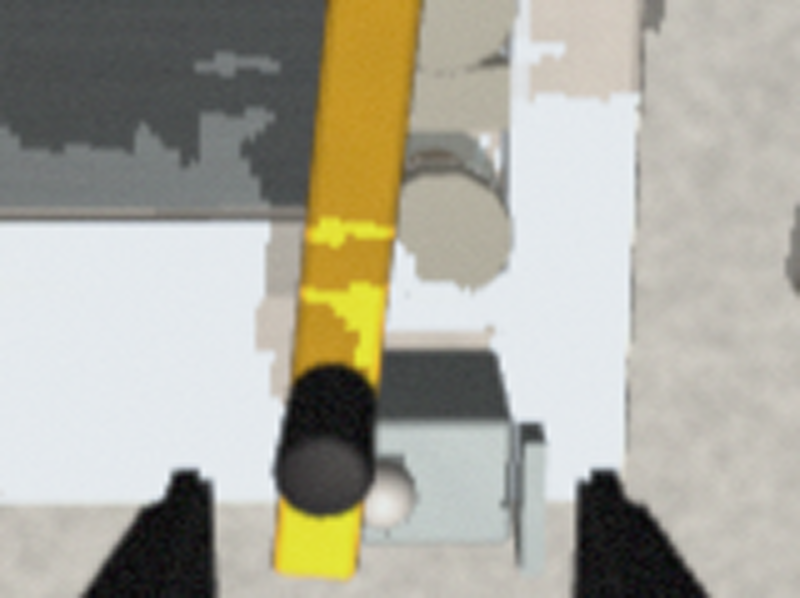

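View pics/top4c.png

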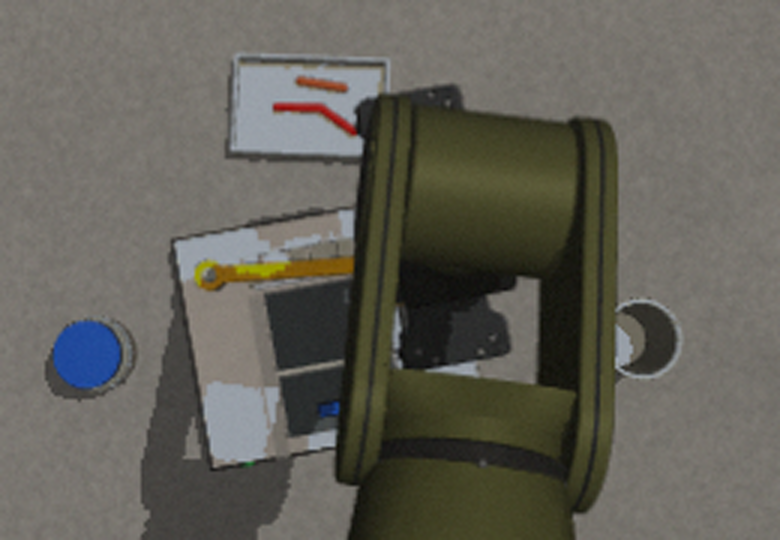

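Request:
jog_arm(xyz=[[0.2,-2.2,0],[0.2,-4.2,0],[0.2,-4.2,0],[0.2,-4.2,2],[0.2,-4.2,4],[0.2,-4.2,5],[0.2,-4.2,5]], turn=[0,0,0,0,0,0,0], claw=[0,0,0,0,0,0,0], grip_force=30)

```text
time_s: 8.45
ee_pos: [0.5859, -0.0493, 0.1109]
tool_rot: [-0.002, 0.654, 0.756, -0.001]
contact_force: [1.0, -0.1, 0.6]
width: 0.0006
```

Run:
```python
from h import *
st=ctrl.get_state(); print(st['contact_force'],st['width'],st['wrist_torque'],(st['ee_pos'][:2]-T0)@RS)
shift([*W([.041,-.067]),.112],TH+np.pi/2)
s=snap('wrist','w6.png')
```

```text
[ 0.98955975 -0.14871866  0.56276272] 0.0005573351816847093 [ 0.00549765 -0.10469252  0.03098127] [ 0.0091412  -0.06626281]
t 8.45 ee [ 0.5859 -0.0493  0.1109] yaw 1.7151 shift cm [-0.07  3.19 -0.11] turn -0.0
```

View pics/w6.png

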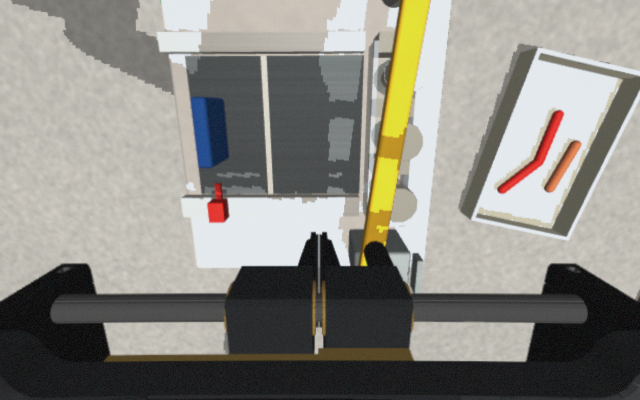

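Request:
jog_arm(xyz=[[0,0.8,-0.2],[0,1.2,-0.2],[0,1.5,-0.2],[0,1.8,-0.2]], turn=[0,0,0,0], claw=[0,0,0,0])

```text
time_s: 8.9
ee_pos: [0.6054, -0.0471, 0.1164]
tool_rot: [0.0, 0.654, 0.756, -0.0]
contact_force: [-6.0, -1.5, 3.8]
width: 0.0004
```

Request:
jog_arm(xyz=[[0,0.2,0],[0,0.4,0]], turn=[0,0], claw=[0,0])

```text
time_s: 9.1
ee_pos: [0.606, -0.0471, 0.1162]
tool_rot: [-0.003, 0.654, 0.756, -0.003]
contact_force: [-16.6, -3.3, 11.9]
width: 0.0004
```

Run:
```python
from h import *
st=ctrl.get_state(); print(st['contact_force'],st['wrist_torque'],(st['ee_pos'][:2]-T0)@RS)
s=snap('scene');cv2.imwrite("pics/sc7.png",s["img"][:,:,::-1])
cv2.imwrite("pics/sc7c.png",cv2.resize(s["img"][90:240,220:380,::-1],None,fx=4.8,fy=4,interpolation=cv2.INTER_CUBIC))
s=snap('wrist','w7.png')
```

```text
[-16.56698875  -3.32923588  11.92710353] [-0.50964811  2.65972386 -0.05778937] [ 0.02932852 -0.06699215]
```

View pics/sc7c.png

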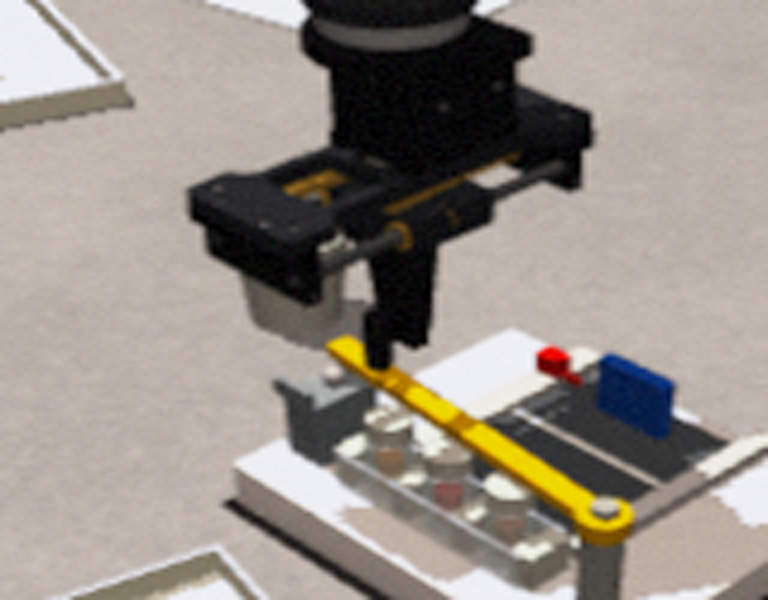

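View pics/w7.png

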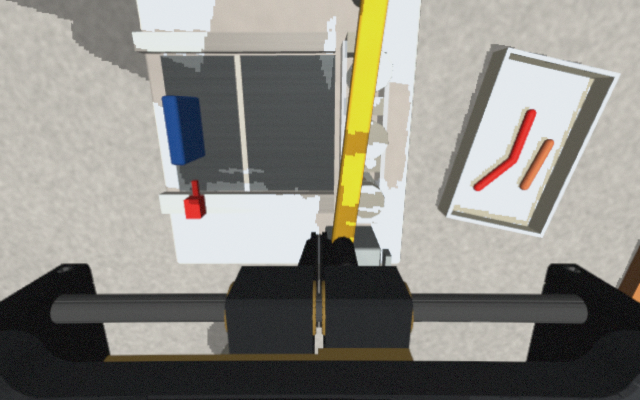

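```bash
cat > barq.py <<'E'
from h import *
def barq(s):
    hsv=cv2.cvtColor(s["img"],cv2.COLOR_RGB2HSV); m=cv2.inRange(hsv,(18,150,60),(33,255,255))
    vs,us=np.nonzero(m); P=atz(s,np.c_[us,vs],.104)[:,:2]; Q=(P-T0)@RS
    k=(abs(Q[:,0]-.06)<.06)&(Q[:,1]<.07)&(Q[:,1]>-.055); Q=Q[k]
    # fit mid line
    ys=np.arange(-.05,.07,.005); mid=[]
    for y in ys:
        x=Q[abs(Q[:,1]-y)<.0025,0]
        if len(x)>5: mid.append([y,(x.min()+x.max())/2,x.max()-x.min()])
    mid=np.array(mid); p=np.polyfit(mid[:,0],mid[:,1],1); return np.arctan(p[0]), np.polyval(p,.09), np.median(mid[:,2])
E
python3 - <<'E'
from barq import *
s=snap('wrist'); print(barq(s)); st=ctrl.get_state(); print(st['contact_force'],(st['ee_pos'][:2]-T0)@RS, st['ee_pos'][2])
E
```

```text
(np.float64(0.0975479166542968), np.float64(0.05921256322936045), np.float64(0.01359662024323285))
[-13.02529216  -2.57955734  10.00182812] [ 0.02923353 -0.06703682] 0.11625031483683226
```

Request:
jog_arm(xyz=[[0,0,-0.2],[0,0,-0.4],[0,0,-0.4]], turn=[0,0,0], claw=[0,0,0])

```text
time_s: 9.55
ee_pos: [0.6062, -0.0467, 0.1178]
tool_rot: [-0.003, 0.654, 0.756, -0.002]
contact_force: [-6.6, -1.0, -2.2]
width: 0.0004
```

Run:
```python
from barq import *
s=snap('wrist'); print(barq(s)); st=ctrl.get_state(); print(st['contact_force'],(st['ee_pos'][:2]-T0)@RS, st['ee_pos'][2])
```

```text
(np.float64(0.09524919064305233), np.float64(0.05923154871800068), np.float64(0.013639804532345291))
[-5.07093928 -2.57288727 -0.66916301] [ 0.0295747  -0.06664616] 0.11783131620808565
```

Request:
jog_arm(xyz=[[0,0.2,-0.15],[0,0.4,-0.3],[0,0.6,-0.4]], turn=[0,0,0], claw=[0,0,0])

```text
time_s: 9.9
ee_pos: [0.6067, -0.0466, 0.1181]
tool_rot: [-0.008, 0.654, 0.756, -0.008]
contact_force: [-18.6, -6.6, -5.4]
width: 0.0003
```

Run:
```python
from barq import *
s=snap('wrist'); print(barq(s)); st=ctrl.get_state(); print(st['contact_force'],(st['ee_pos'][:2]-T0)@RS, st['ee_pos'][2])
```

```text
(np.float64(0.09227264867012916), np.float64(0.05926690598857195), np.float64(0.013539522120524353))
[-17.25745075  -4.3618428   -3.69633658] [ 0.03005359 -0.06660198] 0.11803476700924773
```

Request:
jog_arm(xyz=[[0,0.2,-0.05],[0,0.4,-0.1],[0,0.4,-0.1]], turn=[0,0,0], claw=[0,0,0])

```text
time_s: 10.25
ee_pos: [0.6182, -0.045, 0.1235]
tool_rot: [-0.001, 0.654, 0.756, -0.0]
contact_force: [0.4, -0.7, 0.6]
width: 0.0001
```

Run:
```python
from barq import *
s=snap('wrist','w8.png'); print(barq(s)); st=ctrl.get_state(); print(st['contact_force'],(st['ee_pos'][:2]-T0)@RS, st['ee_pos'][2],st['tool_rot'],st['qd'])
```

```text
(np.float64(0.02156615041173811), np.float64(0.059388154464626135), np.float64(0.013143154023529207))
[ 0.90263426  0.4693399  -0.61878735] [ 0.04254703 -0.06682535] 0.12455752723580163 [1.55042225e-04 6.54358320e-01 7.56184567e-01 2.56135307e-04] [ 2.76668784e-03 -7.73105793e-03 -1.85785533e-02  2.80054930e-03
 -1.94704107e-03 -7.25325643e-05]
```

View pics/w8.png

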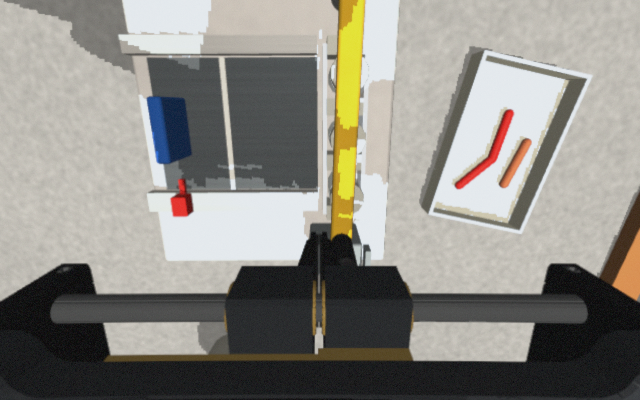

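Request:
jog_arm(xyz=[[0,0.15,0.3],[0,0.3,0.5],[0,0.4,0.5]], turn=[0,0,0], claw=[0,0,0])

```text
time_s: 10.6
ee_pos: [0.6226, -0.0444, 0.1198]
tool_rot: [-0.0, 0.654, 0.756, -0.0]
contact_force: [-3.8, -0.2, 1.5]
width: 0.0005
```

Run:
```python
from barq import *
s=snap('wrist','w9.png'); print(barq(s)); st=ctrl.get_state(); print(st['contact_force'],(st['ee_pos'][:2]-T0)@RS, st['ee_pos'][2])
```

```text
(np.float64(-0.00646540762326937), np.float64(0.05941940665522467), np.float64(0.013103981300532606))
[-3.8238705  -0.53038356  1.53050138] [ 0.04612463 -0.06672583] 0.11981812439607703
```

Request:
jog_arm(xyz=[[0,0.15,0],[0,0.2,0],[0,0.2,0],[0,-1,0],[0,-3,0],[0,-5,0],[0,-7,0],[0,-7,0]], turn=[0,0,0,0,0,0,0,0], claw=[0,0,0,0,0,0,0,0])

```text
time_s: 11.45
ee_pos: [0.5518, -0.0545, 0.1194]
tool_rot: [0.0, 0.655, 0.756, 0.0]
contact_force: [0.5, 0.7, -0.1]
width: 0.0004
```

Run:
```python
from barq import *
s=snap('wrist','w10.png'); print(barq(s)); st=ctrl.get_state(); print(st['contact_force'],(st['ee_pos'][:2]-T0)@RS, st['ee_pos'][2])
print(proj(s,[[*W([.06,y]),.09] for y in(-.045,-.005,.035)]))
s=snap('scene')
cv2.imwrite("pics/sc10c.png",cv2.resize(s["img"][130:310,230:440,::-1],None,fx=3,fy=3,interpolation=cv2.INTER_CUBIC))
st=ctrl.get_state()
shift([*W([-.065,0]),.16],TH+np.pi/2)
```

```text
(np.float64(-0.0048594052743895525), np.float64(0.05828093923370341), np.float64(0.015277611036753663))
[ 0.26672345 -0.32026722  0.29152759] [-0.02405708 -0.06667816] 0.11976163205990692
[[446.78252206 200.51674774]
 [454.47185926 139.86666378]
 [463.37427684  71.25341511]]
t 11.55 ee [ 0.5539 -0.0545  0.12  ] yaw 1.7148 shift cm [ 6.68 -4.17 -4.  ] turn -0.01
```

View pics/w10.png

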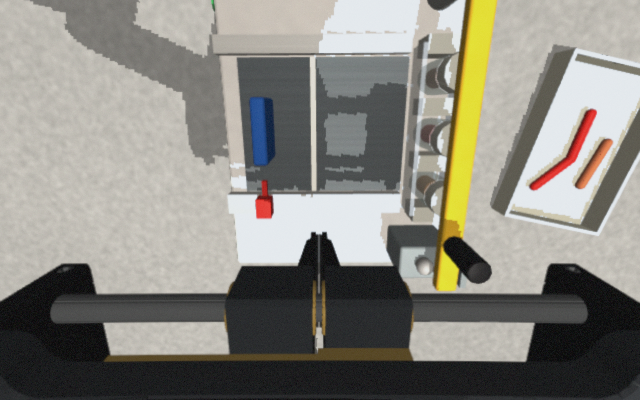

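View pics/sc10c.png

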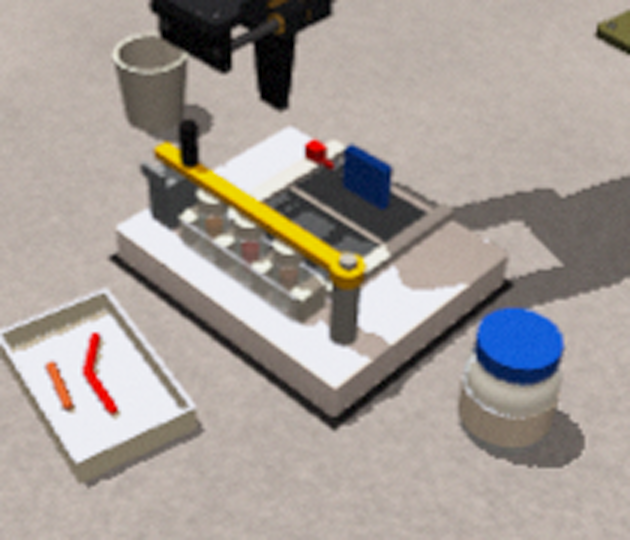

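Run:
```python
from h import *
s=snap('wrist'); inv=lambda P:(P[:,:2]-T0)@RS
cv2.imwrite("pics/w11c.png",cv2.resize(s["img"][80:230,200:360,::-1],None,fx=5,fy=4,interpolation=cv2.INTER_CUBIC))
print("line",inv(atz(s,[(313,190),(313,60)],.042)),"tip",inv(atz(s,[(265,182)],.05)),"handle top corners",inv(atz(s,[(250,97),(270,97),(252,165),(272,165)],.082)))
print(atd(s,[(265,186),(264,205),(313,120),(259,130)]))
```

```text
line [[-0.02813445 -0.05121394]
 [-0.02760571  0.04705263]] tip [[-0.06594647 -0.04247253]] handle top corners [[-0.06702134  0.02064682]
 [-0.05436964  0.02067173]
 [-0.06853597 -0.0228604 ]
 [-0.0550499  -0.02285505]]
[[ 0.50766146 -0.04147123  0.04401603]
 [ 0.51052136 -0.05221408  0.06012311]
 [ 0.53909081  0.01571486  0.04361103]
 [ 0.50558197  0.00632895  0.08298586]]
```

View pics/w11c.png

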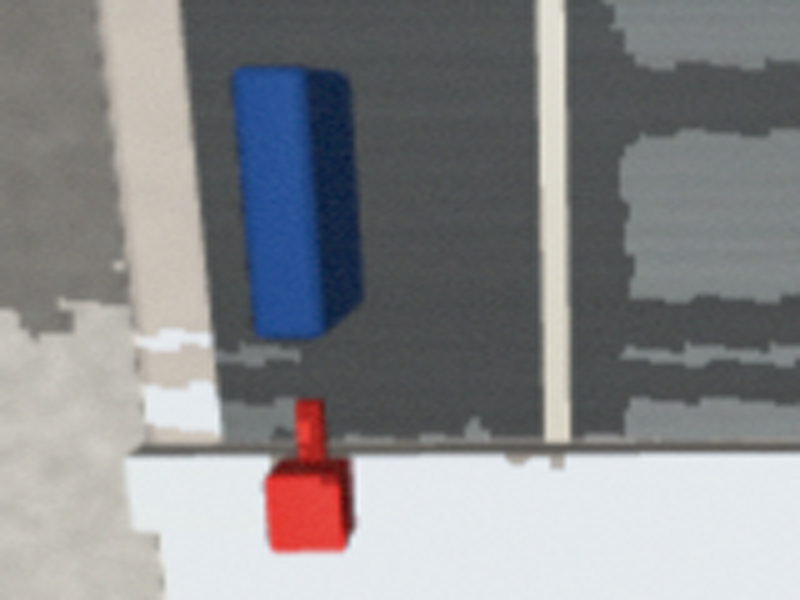

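Request:
jog_arm(xyz=[[2,-1.2,-1],[4.5,-2.8,-2],[6.7,-4.2,-2],[6.7,-4.2,-2],[6.7,-4.2,-2]], turn=[0,0,0,0,0], claw=[0.3,0.5,0.5,0.5,0.5])

```text
time_s: 12.1
ee_pos: [0.5031, 0.0061, 0.14]
tool_rot: [0.001, 0.654, 0.757, 0.0]
contact_force: [-0.2, -0.9, 0.6]
width: 0.0353
```

Run:
```python
from h import *
s=snap('wrist','w12.png'); 
shift([*W([-.065,0]),.047],TH+np.pi/2)
for n in ["shutter_handle","pointer_tip"]:
    for q in ctrl.outline_of('wrist',n)[:2]: print(n,q['conf'],q['extent'])
print(proj(s,[[*W([-.065+a,b]),.082] for a in(-.005,.005) for b in(-.022,.022)]).round(1))
```

```text
t 12.15 ee [0.5032 0.0057 0.1399] yaw 1.7156 shift cm [-0.   -0.03  9.29] turn 0.0
shutter_handle 0.73 [369.7, 199.2, 148.4, 113.3]
pointer_tip 0.94 [314.1, 262.6, 13.7, 38.1]
[[312.4 242.5]
 [312.2 189.3]
 [324.9 242.5]
 [325.4 189.3]]
```

View pics/w12.png

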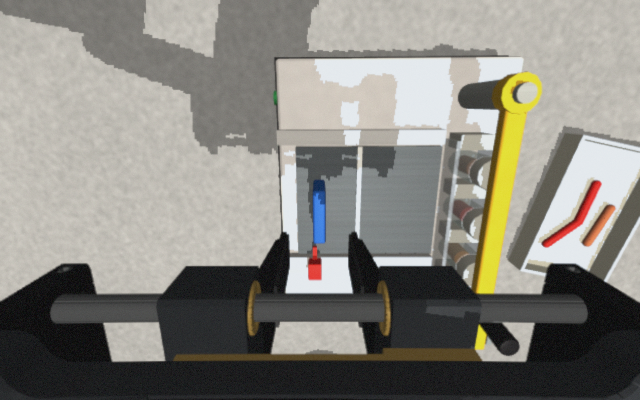

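Request:
jog_arm(xyz=[[0,0,4],[0,0,7],[0,0,8.6],[0,0,9.2],[0,0,9.2],[0,0,9.2],[0,0,9.2],[0,0,9.2],[0,0,9.2]], turn=[0,0,0,0,0,0,0,0,0], claw=[0.5,0.5,0.5,0.5,0.5,0,0,0,0], grip_force=40)

```text
time_s: 13.15
ee_pos: [0.5029, 0.0058, 0.0485]
tool_rot: [0.001, 0.654, 0.756, 0.0]
contact_force: [-0.6, -0.0, 0.0]
width: 0.0209
```

Request:
jog_arm(xyz=[[0,0,0],[0,0,0],[0,0,0]], turn=[0,0,0], claw=[0,0,0])

```text
time_s: 13.45
ee_pos: [0.5034, 0.006, 0.048]
tool_rot: [0.001, 0.654, 0.756, 0.001]
contact_force: [4.6, 0.7, -2.7]
width: 0.0096
```

Request:
jog_arm(xyz=[[0,-0.6,0],[0,-1.2,0],[0,-1.8,0],[0,-2.4,0],[0,-3,0],[0,-3.5,0],[0,-3.5,0],[0,-3.5,0]], turn=[0,0,0,0,0,0,0,0], claw=[0,0,0,0,0,0,0,0])

```text
time_s: 14.25
ee_pos: [0.4696, 0.0009, 0.0481]
tool_rot: [0.002, 0.654, 0.756, 0.002]
contact_force: [9.6, 0.5, -5.7]
width: 0.0096
```

Run:
```python
from h import *
st=ctrl.get_state(); print(st['contact_force'],st['width'],(st['ee_pos'][:2]-T0)@RS,st['ee_pos'])
s=snap('wrist','w13.png'); s=snap('top','top13.png')
cv2.imwrite("pics/top13c.png",cv2.resize(s["img"][200:300,290:400,::-1],None,fx=6,fy=6,interpolation=cv2.INTER_CUBIC))
s=snap('scene','sc13.png')
cv2.imwrite("pics/sc13c.png",cv2.resize(s["img"][150:250,280:390,::-1],None,fx=7,fy=6,interpolation=cv2.INTER_CUBIC))
```

```text
[ 9.58697994  0.48493177 -5.7450824 ] 0.009562197760918377 [-0.09872684  0.0001126 ] [0.4695887  0.00087545 0.04806021]
```

View pics/w13.png

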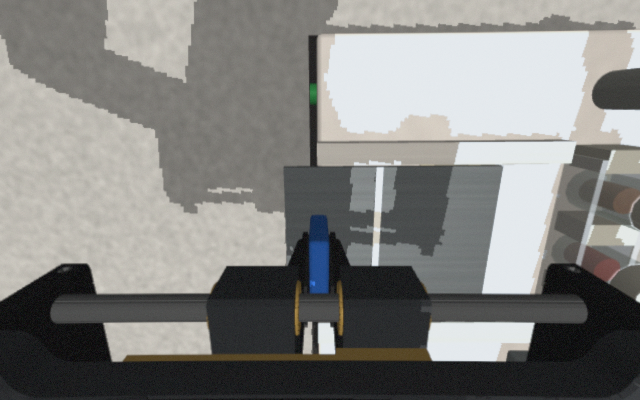

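View pics/top13c.png

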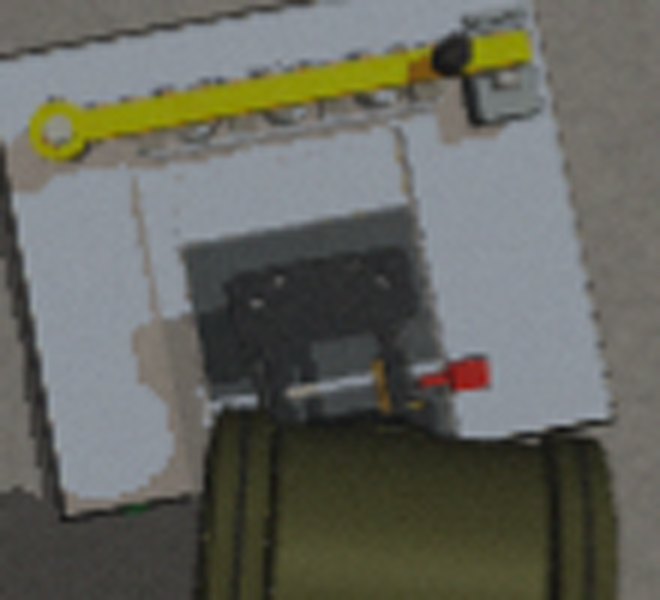

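View pics/sc13c.png

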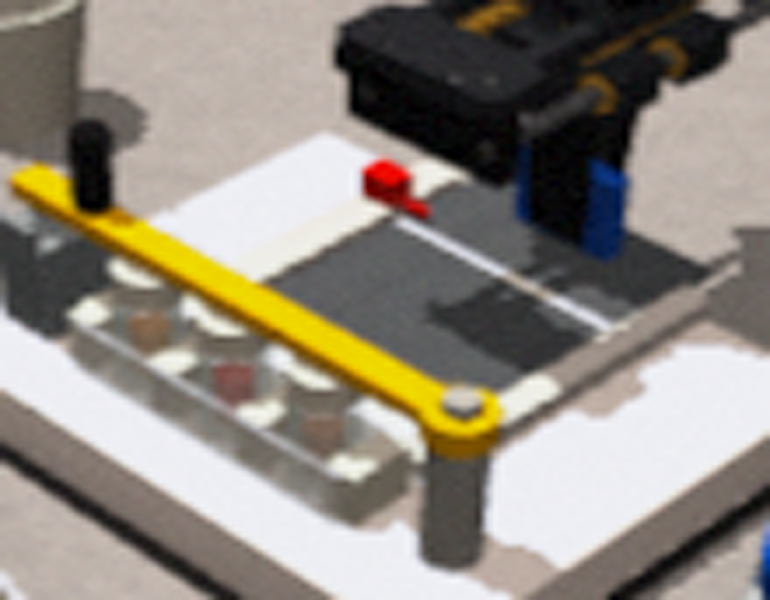

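Run:
```python
from h import *
inv=lambda P:np.c_[(P[:,:2]-T0)@RS,P[:,2]]
def red(s):
    i=s["img"].astype(int); return (i[:,:,0]>110)&(i[:,:,1]<0.5*i[:,:,0])&(i[:,:,2]<0.5*i[:,:,0])
for nm,s in [("top0",dict(np.load("top0.npz"))),("top",snap("top")),("scene0",dict(np.load("scene0.npz"))),("scene",snap("scene"))]:
    m=red(s); v,u=np.nonzero(m); P=inv(atd(s,np.c_[u,v])); k=(abs(P[:,0]+.07)<.03)&(abs(P[:,1]+.05)<.03)
    print(nm); 
    for a,b,p in sorted(zip(u[k],v[k],P[k]),key=lambda t:-t[2][1]): print((int(a),int(b)),(p*1000).round(1),s["img"][b,a],end=" ")
    print()
    # white line pixels: brightness profile at z=.042
    for y in ([-.045,-.03,.03,.045] if nm!="top" else [-.045,-.04,-.036,.03]):
        xs=np.arange(-.09,-.01,.0005); W3=np.array([[*W([x,y]),.042] for x in xs]); uv=proj(s,W3)
        g=cv2.remap(cv2.cvtColor(s["img"],cv2.COLOR_RGB2GRAY).astype(np.float32),uv[:,0].astype(np.float32).reshape(1,-1),uv[:,1].astype(np.float32).reshape(1,-1),cv2.INTER_LINEAR)[0]
        j=g[5:-5].argmax()+5; w=slice(max(j-10,0),j+11); b=np.clip(g[w]-np.median(g),0,None); print(y,"line x",round(1000*(xs[w]*b).sum()/b.sum(),2),round(float(g[j])),round(float(np.median(g))))
```

```text
top0
(361, 263) [-68.8 -43.6  50.5] [133  35  32] (362, 263) [-69.2 -46.1  50.8] [135  37  33] (363, 263) [-69.6 -48.6  51.2] [137  43  39] (364, 263) [-69.9 -50.8  54. ] [111  39  35] (365, 261) [-64.8 -53.4  62.6] [117  31  29] (366, 264) [-72.7 -54.6  61.2] [138  34  34] (366, 263) [-70.2 -55.1  60.9] [138  32  29] (366, 262) [-68.  -55.8  58. ] [137  30  26] (366, 261) [-65.5 -56.2  59. ] [135  34  30] (367, 264) [-73.1 -57.1  61.4] [135  30  25] (367, 263) [-70.7 -57.6  60.9] [141  35  34] (367, 262) [-68.4 -58.3  58. ] [139  35  31] (367, 261) [-65.7 -58.5  61.2] [135  34  28] (367, 260) [-63.3 -59.   60.7] [122  46  44] (368, 264) [-73.6 -59.6  60.7] [136  38  33] (368, 263) [-71.  -59.9  62.7] [137  32  28] (368, 262) [-68.6 -60.4  62.2] [140  37  34] (368, 261) [-66.3 -61.1  59.3] [138  32  30] (368, 260) [-63.8 -61.6  59.6] [133  46  42] (369, 264) [-74.  -62.   61.5] [130  56  51] (369, 263) [-71.6 -62.5  60.8] [139  34  30] (369, 262) [-69.3 -63.2  58.6] [142  36  33] (369, 261) [-66.8 -63.7  58.8] [142  37  32] (369, 260) [-64.3 -64.   59.8] [132  41  38] (370, 263) [-71
[... 4012 characters left out ...]
4   1] (334, 179) [-64.5 -60.4  58.5] [229   8   2] (333, 181) [-61.2 -60.4  54. ] [111  11  10] (333, 179) [-61.1 -60.6  60.2] [195   9   0] (332, 181) [-57.9 -60.8  55.5] [112   0   0] (336, 178) [-73.7 -62.1  56. ] [239   4   0] (334, 178) [-66.4 -62.2  59.7] [240   6   0] (335, 178) [-70.1 -62.2  57.8] [240  12   0] (332, 182) [-60.5 -63.1  49.8] [138  68  62] (335, 177) [-71.1 -63.3  59.8] [237  33  21] (332, 179) [-61.3 -64.2  58.1] [140   2   0] (332, 178) [-62.8 -65.7  59.7] [228  46  41] (333, 178) [-66.8 -66.   57.5] [235  10   4] (333, 177) [-71.1 -70.1  56.2] [241  77  77] 
-0.045 line x -63.29 206 96
-0.03 line x -63.44 203 96
0.03 line x -64.04 203 72
0.045 line x -63.96 204 84
```

```bash
cat > ptr.py <<'E'
from h import *
def prof(s,y,z,xs,ch):
    uv=proj(s,np.array([[*W([x,y]),z] for x in xs])).astype(np.float32)
    i=s["img"].astype(np.float32); im=(i[:,:,0]-i[:,:,1:].mean(2)) if ch=="red" else i.mean(2)
    return cv2.remap(im,uv[:,0].reshape(1,-1),uv[:,1].reshape(1,-1),cv2.INTER_LINEAR)[0]
def cen(s,y,z,ch,lo,hi):
    xs=np.arange(lo,hi,.00025); g=prof(s,y,z,xs,ch); b0=np.percentile(g,15); b=np.clip(g-b0-.2*(g.max()-b0),0,None); return 1000*(xs*b).sum()/b.sum()
E
python3 - <<'E'
from ptr import *
A=snap("top");B=snap("scene")
for nm,s in [("top0",dict(np.load("top0.npz"))),("top",A),("scene",B)]:
    print(nm,"block",[round(cen(s,y,.06,"red",-.09,-.05),2) for y in(-.056,-.058,-.06,-.062,-.064)],"arm",[round(cen(s,y,.05,"red",-.085,-.055),2) for y in(-.042,-.044,-.046,-.048)])
    l=(-.04,-.02) if nm=="top0" else (-.072,-.054); print(" line",[round(cen(s,y,.042,"g",*l),2) for y in(-.048,-.046,-.044,-.042,-.04)])
E
```

```text
top0 block [np.float64(-68.73), np.float64(-68.77), np.float64(-68.77), np.float64(-68.75), np.float64(-68.76)] arm [np.float64(-68.52), np.float64(-68.54), np.float64(-68.65), np.float64(-68.83)]
 line [np.float64(-29.6), np.float64(-29.38), np.float64(-29.52), np.float64(-29.6), np.float64(-29.44)]
top block [np.float64(-68.7), np.float64(-68.73), np.float64(-68.76), np.float64(-68.76), np.float64(-68.76)] arm [np.float64(-68.67), np.float64(-68.7), np.float64(-68.85), np.float64(-68.96)]
 line [np.float64(-63.75), np.float64(-63.82), np.float64(-63.68), np.float64(-63.75), np.float64(-63.86)]
scene block [np.float64(-64.47), np.float64(-65.26), np.float64(-65.58), np.float64(-66.2), np.float64(-66.77)] arm [np.float64(-66.33), np.float64(-66.84), np.float64(-66.79), np.float64(-66.94)]
 line [np.float64(-63.12), np.float64(-63.21), np.float64(-63.35), np.float64(-63.04), np.float64(-63.46)]
```

Request:
jog_arm(xyz=[[0,-0.25,0],[0,-0.5,0],[0,-0.5,0],[0,-0.5,0],[0,-0.5,0]], turn=[0,0,0,0,0], claw=[0,0,0,0,0])

```text
time_s: 15.1
ee_pos: [0.4648, 0.0001, 0.048]
tool_rot: [0.002, 0.654, 0.756, 0.002]
contact_force: [11.2, 1.3, -6.3]
width: 0.0102
```

Run:
```python
from ptr import *
st=ctrl.get_state(); print(st['contact_force'],st['width'],(st['ee_pos'][:2]-T0)@RS)
A=snap("top");B=snap("scene")
for nm,s in [("top",A),("scene",B)]:
    print(nm,"block",[round(cen(s,y,.06,"red",-.09,-.05),2) for y in(-.056,-.06,-.064)],"arm",[round(cen(s,y,.05,"red",-.085,-.055),2) for y in(-.042,-.044,-.046,-.048)])
    print(" line",[round(cen(s,y,.042,"g",-.077,-.06),2) for y in(-.05,-.048,-.046,-.036,-.034,0.03,.04)])
cv2.imwrite("pics/top15c.png",cv2.resize(A["img"][200:300,290:400,::-1],None,fx=6,fy=6,interpolation=cv2.INTER_CUBIC))
cv2.imwrite("pics/sc15c.png",cv2.resize(B["img"][150:250,280:390,::-1],None,fx=7,fy=6,interpolation=cv2.INTER_CUBIC))
```

```text
[11.20111242  1.31641365 -6.30557807] 0.01015310117936041 [-1.03528823e-01  7.16984604e-05]
top block [np.float64(-68.71), np.float64(-68.79), np.float64(-68.81)] arm [np.float64(-68.55), np.float64(-68.51), np.float64(-68.59), np.float64(-68.78)]
 line [np.float64(-64.17), np.float64(-65.72), np.float64(-66.83), np.float64(-68.1), np.float64(-66.7), np.float64(-67.95), np.float64(-68.16)]
scene block [np.float64(-64.47), np.float64(-65.62), np.float64(-66.74)] arm [np.float64(-66.31), np.float64(-66.88), np.float64(-66.76), np.float64(-66.95)]
 line [np.float64(-66.67), np.float64(-67.14), np.float64(-67.98), np.float64(-68.58), np.float64(-69.14), np.float64(-68.97), np.float64(-68.95)]
```

View pics/top15c.png

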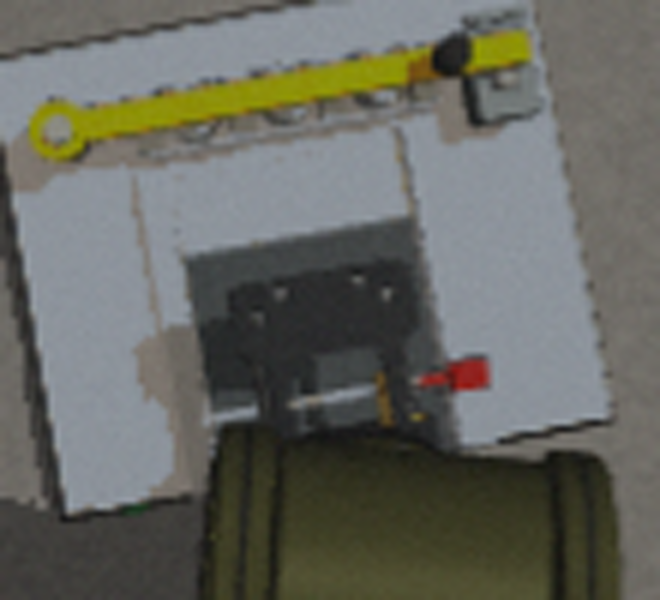

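View pics/sc15c.png

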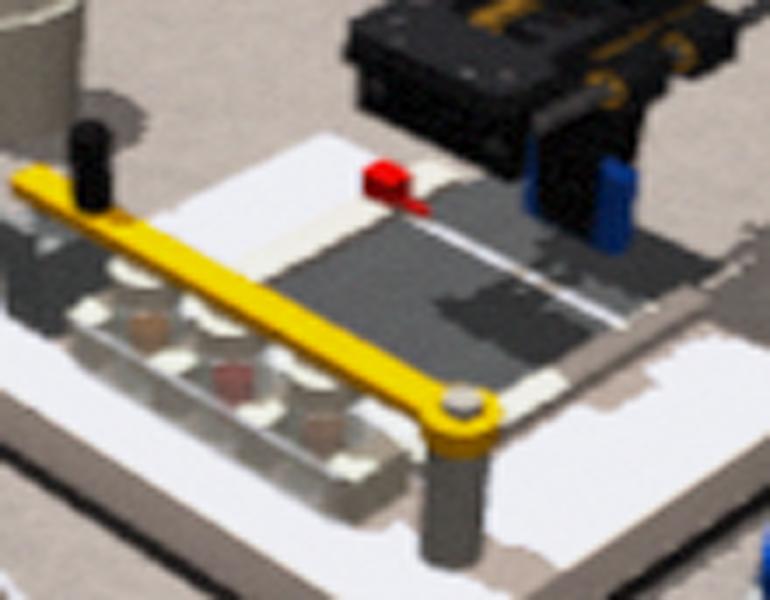

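Request:
jog_arm(xyz=[[0,-0.03,0],[0,-0.03,0],[0,-0.03,0],[0,-0.03,0],[0,-0.03,0]], turn=[0,0,0,0,0], claw=[0,0,0,0,0])

```text
time_s: 15.7
ee_pos: [0.4647, 0.0001, 0.048]
tool_rot: [0.002, 0.654, 0.756, 0.002]
contact_force: [11.1, 1.4, -8.0]
width: 0.0097
```

Run:
```python
from ptr import *
from barq import barq
st=ctrl.get_state(); print(st['contact_force'],st['width'],(st['ee_pos'][:2]-T0)@RS)
T=dict(np.load("top0.npz"))
for i in range(3):
    A=snap("top");B=snap("scene")
    print("top ptr",round(cen(A,-.06,.06,"red",-.09,-.05),2),"line",[round(cen(A,y,.042,"g",-.076,-.06),2) for y in(.03,.034,.038,.042,-.01,0)],"home",[round(cen(T,y,.042,"g",-.038,-.022),2) for y in(-.03,-.02,-.01,0,.01,.02)])
    print("scene line",[round(cen(B,y,.042,"g",-.077,-.06),2) for y in(0.03,.035,.04)])
print(barq(A))
for n in ["jar","cup","dish"]:
    q=ctrl.outline_of("top",n); print(n,[(round(x["conf"],2),np.round(x["extent"],1)) for x in q[:1]])
```

```text
[11.06926372  1.36302906 -7.9711256 ] 0.009731403292477223 [-1.03665138e-01  9.25887080e-05]
top ptr -68.79 line [np.float64(-68.82), np.float64(-69.27), np.float64(-69.1), np.float64(-68.88), np.float64(-69.15), np.float64(-69.22)] home [np.float64(-29.66), np.float64(-29.84), np.float64(-29.36), np.float64(-29.98), np.float64(-29.93), np.float64(-29.83)]
scene line [np.float64(-69.19), np.float64(-69.09), np.float64(-69.42)]
top ptr -68.75 line [np.float64(-68.54), np.float64(-69.3), np.float64(-69.09), np.float64(-68.77), np.float64(-69.19), np.float64(-69.21)] home [np.float64(-29.66), np.float64(-29.84), np.float64(-29.36), np.float64(-29.98), np.float64(-29.93), np.float64(-29.83)]
scene line [np.float64(-69.17), np.float64(-68.99), np.float64(-69.39)]
top ptr -68.75 line [np.float64(-68.72), np.float64(-69.3), np.float64(-69.14), np.float64(-68.76), np.float64(-69.1), np.float64(-69.14)] home [np.float64(-29.66), np.float64(-29.84), np.float64(-29.36), np.float64(-29.98), np.float64(-29.93), np.float64(-29.83)]
scene line [np.float64(-69.09), np.float64(-69.04), np.float64(-69.41)]
(np.float64(-0.004659017726185988), np.float64(0.05952103854564668), np.float64(0.010461850145932011))
jar [(0.76, array([263.1, 248.7,  30.9,  22.6]))]
cup [(0.85, array([442.2, 243.9,  32.6,  31.7]))]
dish [(0.68, array([333.6, 164. ,  55.4,  38.8]))]
```

```bash
python3 -c "
from station import ctrl
print(ctrl.finish_job())
s=ctrl.get_state();print(s['time_s'],s['width'],s['contact_force'])"
```

```text
the job is handed in; nothing more can be done
None
the job is handed in; nothing more can be done
```

I shut the keeper bar in its catch and let go of it. I then pulled the shutter until the white line met the red pointer, and handed the job in at about 16 s while still gripping the handle.

**Keeper:**
- My first try, swinging the bar by the gripped knob, stalled on the catch ball at about 0.1 rad with the wrist reading about 30 N.
- I let go and pushed the knob with closed fingers. It resisted at 17 N at the last reading before it went past, well above the stated 4 N, and then went through.
- After I let go, the bar measured −0.005 rad, which is shut within camera error. A later check gave the same.

**Shutter:**
- The top camera put the line at x = −68.5 to −69.3 mm and the pointer at −68.75 mm in the stand's frame, so they are level to about 0.3 mm.
- The oblique scene camera put the line at −69.0 to −69.4 mm. Its reading of the pointer (about −66.8 mm) disagreed with the top camera by about 2 mm. I trusted the top view, because the scene view sees the pointer's side faces.
- The handle was held at 40 N grip against a spring pull of about 11 N.

**Bystanders:**
- In the last pictures the vials stood upright in the rack.
- The cup and dish had not moved beyond detection noise.
- The jar was not detected in the first top picture, so I could only compare it by eye in the scene pictures, where it looked the same.
- The pointer's measured setting did not change.

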